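Drive the spring pin, then hold the bayonet filler cap at half turn

ROBOT

A 6-joint arm with a two-finger parallel gripper is mounted at the origin on the work surface. World frame = base frame: x ahead of the robot, y to its left, z up, the work surface at z = 0. Lengths are in m, angles in degrees, forces in N, time in s.
With the tool pointing down it reaches from about 0.325 to 0.775 m from the base axis. Payload 5.5 kg.
Tool frame: the origin (TCP) lies midway between the tips of the shut fingers; the grasp point (between the pads) lies 19 mm behind it; z points along the fingers, y is the line along which they close (so a half turn about z gives the same grasp; the last joint's range is limited). The gripper opens to 88 mm and grips with 3 to 60 N. Pads are 20 mm wide; open, the fingers measure 115 mm over their backs; the gripper's body (75 mm by 178 mm) begins 61 mm behind the grasp point.
Start: joints at [63.959, 5.22, 70.514, -0, 104.267, -3.249], TCP at [0.232, 0.553, 0.223] pointing down, gripper open.
Joint ranges: [-164.24, 164.24], [-49.07, 125.15], [9.68, 141.18], [-86.29, 266.29], [3.28, 154.24], [-151.56, 151.56]. Speed limits (degrees/s): [147.25, 147.25, 172.46, 180, 180, 180].

INTERFACE

Orientations are given as a 3x3 rotation matrix whose columns are the frame's x, y, z axes.
In Python, from plant import status, eyes, job gives the robot as it stands.
- The arm moves only by the shell command python3 -m handwheel 'ROWS' [FORCE]. ROWS is JSON, a list of rows, each a list of 3 entries, a list of its own where there are three numbers: the shift along the tool's x, y, z in mm, then the turn about the tool's z in rad, then the closure, from 0 (fully open) to 1 (shut). A call has 1 to 20 rows; each row is the pose to reach, as a shift and turn from the pose commanded when the call began, along the tool's axes at that moment; what a row does not reach only later rows make up. A row lasts 1/12 s, in which the tool goes at most 41.7 mm and 7.16 degrees, less where a joint would pass 70% of its speed; a pose out of reach is approached as far as the arm can. A call with a gripper value outside its range is refused whole. The fingers move at their own pace and stop on an object; FORCE is the grip in N (left out, the last holds). Time passes only in rows, so rows that repeat a pose let the fingers close. It gives the time, the measured TCP pose, the force, the opening and the grip force at its end, in the units of the state.
- status.sense(): the state, without advancing time (a new reading comes with each control period).
- eyes.get_image(name): name is "scene" or "top" or "wrist"; returns (picture, depth): 420x560x3 uint8, red, green, blue; 420x560 float32, m along the optical axis (not along the pixel's ray), 0 where there is no reading.
- eyes.get_calibration(name): a dict with "K" (3x3 intrinsics, pixels), "eye" and "attitude" of the camera in the world; the wrist camera has in their place "tool_from_camera" (4x4, takes a point from camera to tool coordinates, whose origin is the TCP and whose axes are the flange's). Camera axes: x right, y down, z forward; pixel columns grow to the right and rows downward; lengths in m; the calibration is good to about 2 mm. A picture is of the moment at which its call begins: read the wrist's pose just before it. get_calibration takes no time and is no camera call.
- job.job_done(): hands the job in; it is judged then, once.
The state is a dict: "time": time; "joints": joint angles; "qvel": joint speeds; "effort": joint torques, N m; "position": TCP position; "ee_rot": TCP orientation; "contact_force": force on the tool from outside, world axes, zero at the start; "torque": the same for the moment, N m; "opening": opening from 0.0 (shut) to 1.0 (fully open); "grip_force": force on a finger pad.
Only numpy, scipy, OpenCV 4.12 (cv2) and the standard library are available. Lean on these libraries where they do the work, as an engineer would, in place of code of your own. Each camera call takes 0.05 s, during which the arm holds its last target. There are 200 camera calls.

TASK

Pick up the mallet by its handle and drive the spring pin beside the valve cover fully home, so the cover is locked to its jig, then set the mallet down on the bench, clear of the jig, and let go of it. Next take the bayonet filler cap off its stand ring, drop it into the filler neck with its lugs in the two slots until it is fully seated, and turn it clockwise (seen from above) to half turn, about 45 degrees, which is the venting position before the lock clicks; never turn it on into the lock. The cap is sprung and turns back if released, so finish while still gripping the cap and holding it there; drive the pin with the mallet only, and leave the other things on the bench alone.

Things in the scene. Friction and masses are not known exactly. Their poses are not given: they have to be found in the camera images.
- jig: fixed steel holding jig, base 120 (x) x 200 (y) x 12 mm, origin at the centre of its underside on the bench, z up. Carries a painted steel valve cover (112 x 132 mm, top 50 mm high) with a round aluminium filler neck at (0, -25) mm, and a steel pin block 34 x 34 mm, top 50 mm high, at (0, 80) mm. It never moves
- neck (a point): centre of the filler neck's mouth at the lip's top face, 88 mm above the bench; axes as the jig. Neck 62 mm outside. Mouth: round hole 36 mm across plus two slots 13 mm wide, reaching 25 mm from the axis along this frame's +x and -x. Lip 5 mm thick, bore below it 51 mm across, 38 mm deep. The cap enters with lugs along this x, either way round
- return_ring (a joint): sprung ring in the neck, pushed round by the cap's lugs, rad: 0 at rest, moves once the cap has turned about 12 degrees clockwise from above (negative yaw), about 0.6 with the cap at 45 degrees; pushes the cap back with 0.04 to 0.16 N m. Sprung balls resist from about 55 degrees, the start of the lock click; locked near 95. The other way is blocked by a stop
- spring_pin (a joint): how far the slotted spring pin has been driven down, m: 0 to 0.014 (fully home, at a hard stop); it starts between 0 and 0.003. It is tight in its bore: about 8 N moves it and it stays where it is left
- pin_top (a point): centre of the flat top of the pin's head (13 mm across, vertical pin), 68 mm above the bench at joint 0 and 54 mm when fully home
- cap_stand: fixed black plastic ring, 62 mm outside, 30 mm tall, in which the cap waits; origin at the centre of its underside
- cap: loose cast aluminium bayonet cap, 0.12 to 0.21 kg, origin on its axis at the underside of its flange, z up. Flange 64 mm across, 8 mm thick. Below it a plug 31 mm across, 24 mm long with tapered nose, and two lugs along +x and -x, 8 mm wide, reaching 23 mm from the axis, 6.5 to 12 mm below the origin. Seated, the flange rests on the neck's lip; now it rests on the stand ring
- mallet: loose mallet, about 0.4 kg, standing on one face of its black rubber head; origin at the centre of that face, z up. Head 50 x 50 mm, 72 mm tall. Level wooden handle from x = -25 to -195 mm, 22 mm wide (y), 26 mm tall, centre line 36 mm above the origin; balance point 11 mm from the head's centre toward the handle
- governor_arm: bystander: zinc-plated flat lever, 100 mm long, lying flat; leave alone
- t_handle: bystander: black plastic starter T-handle, 110 mm long, 25 mm thick; leave alone
- socket: bystander: steel socket 26 mm across, 38 mm tall; leave alone
- spark_plug: bystander: lying spark plug 75 mm long; leave alone
- piston: bystander: aluminium piston 62 mm across, 52 mm tall, standing; leave alone
- oil_bottle: bystander: grey oil bottle 66 mm across, 170 mm tall; leave alone
- wrench: bystander: flat steel wrench lying on the bench; leave alone
- cap_grip (a point): middle of the cap's upright wing grip, 30 mm above the cap's origin, axes as the cap: wing 56 mm long (x), 14 mm thick (y), 30 mm tall, standing on the flange from 8 to 38 mm above the cap's origin
Not all that is in view belongs to the job. Leave any brown look-alike of the cap alone.

How it is judged (in metres and radians):
On the way, in this order (a step that is already met when the one before it is completed fails the run):
1. the mallet is lifted off the bench in the gripper (height (world z) of mallet above 0.03 m and contact force between the fingers and mallet above 1 N), for 0.1 s.
2. the spring pin is driven home by the mallet (value of joint spring_pin above 0.0115 m), for 0.1 s.
3. the mallet is set down on the bench and let go (height (world z) of mallet below 0.045 m and contact force between the fingers and mallet below 0.1 N and linear speed of mallet below 0.03 m/s), for 0.2 s.
4. the cap is seated in the neck with its lugs through the slots (z of cap in the frame of neck below 0.003 m and horizontal distance between cap and neck below 0.005 m and angle between the x axis of cap and the x axis of neck, either way round below 0.4 rad), for 0.05 s.
At the end, for the whole second after the job is handed in: Pin within 2.5 mm of its stop; mallet on the bench, at rest, touching neither jig nor robot; cap seated in the neck (within 3 mm of the lip, 5 mm of the axis, upright to 7 degrees), turned clockwise 32 to 58 degrees, still, and gripped by the fingers (value of joint spring_pin above 0.0115 m and z of cap in the frame of neck between -0.004 and 0.003 m and horizontal distance between cap and neck below 0.005 m and angle between cap's own z axis and vertical below 0.12 rad and angle between the x axis of cap and the x axis of neck, either way round between 0.56 and 1.01 rad and value of joint return_ring above 0.3 rad and angular speed of cap below 0.2 rad/s and contact force between the fingers and cap above 1 N and height (world z) of mallet below 0.045 m and linear speed of mallet below 0.03 m/s and contact force between mallet and jig below 0.2 N and contact force between the arm and mallet below 0.2 N); the arm keeps its last pose, push and grip.
It fails at once if the cap is turned on into the lock (past about 65 degrees) (value of joint return_ring above 1.05 rad).
It fails at once if the pin is pushed by the gripper or by the cap instead of the mallet (contact force between any of the arm, the fingers, cap and spring_pin above 1 N).
It fails at once if a bystander is moved by more than 30 mm (distance of any of governor_arm, t_handle, socket, spark_plug, piston, oil_bottle, wrench from where it was at the start of the episode above 0.03 m).
It also fails if it takes over 70 s, if anything falls off the work surface, if the arm or the gripper's body presses on something with over 40 N, if the wrist force passes 120 N, or if a joint passes its speed limit or range.

## Working session

There is one attempt and no reset: what is moved stays moved. The work goes in short steps, Python scripts to look and compute and a shell command to move; the robot and the scene stay as the last step left them, time stands still between calls to the robot, and variables do not carry over. Pictures are saved under pics/ and viewed, at most 10 in all, crops included, and the job is handed in when it is done.

```bash
ls; mkdir -p pics; cat > h.py <<'E'
import numpy as np, cv2
from plant import status, eyes, job
def grab(name):
    s=status.sense(); im,d=eyes.get_image(name); c=eyes.get_calibration(name); K=np.array(c["K"])
    if name=="wrist":
        T=np.eye(4); T[:3,:3]=np.array(s["ee_rot"]); T[:3,3]=s["position"]; M=T@np.array(c["tool_from_camera"])
    else:
        M=np.eye(4); M[:3,:3]=np.array(c["attitude"]); M[:3,3]=c["eye"]
    return im,d,K,M
def cloud(d,K,M):
    v,u=np.mgrid[:d.shape[0],:d.shape[1]]
    P=np.stack([(u-K[0,2])/K[0,0]*d,(v-K[1,2])/K[1,1]*d,d],-1)
    W=P@M[:3,:3].T+M[:3,3]; W[d==0]=np.nan; return W
def plane(uv,z,K,M):
    r=M[:3,:3]@np.linalg.solve(K,[uv[0],uv[1],1.]); return M[:3,3]+r*(z-M[2,3])/r[2]
def save(n,im,s=1): cv2.imwrite("pics/"+n,cv2.resize(im[:,:,::-1],None,fx=s,fy=s,interpolation=cv2.INTER_CUBIC))
E
python3 - <<'E'
from h import *
for n in("scene","top"):
    im,d,K,M=grab(n); save(n+"0.png",im,1.4); np.savez(n+"0.npz",im=im,d=d,K=K,M=M); print(n,K.round(1).tolist(),M.round(3).tolist())
print(status.sense())
E
```

```text
pics
scene [[484.0, 0.0, 284.9], [0.0, 484.0, 210.0], [0.0, 0.0, 1.0]] [[0.034, 0.738, -0.674, 1.414], [0.999, -0.035, 0.012, 0.039], [-0.015, -0.674, -0.739, 0.997], [0.0, 0.0, 0.0, 1.0]]
top [[418.0, 0.0, 277.7], [0.0, 418.0, 210.0], [0.0, 0.0, 1.0]] [[-0.013, -0.995, 0.103, 0.453], [-1.0, 0.012, -0.009, 0.036], [0.008, -0.103, -0.995, 1.235], [0.0, 0.0, 0.0, 1.0]]
{'time': 0.1, 'joints': array([ 6.39596401e+01,  5.25773113e+00,  7.05738823e+01,  1.23954089e-03,
        1.04266672e+02, -3.24794904e+00]), 'qvel': array([-0.11484938, -0.14736082, -0.13534886, -0.06214763, -0.067374  ,
       -0.01892469]), 'effort': array([ 2.01418290e-03, -4.47853982e+01, -4.07571316e+01,  6.99291285e-02,
        2.83498998e-02, -1.30708208e-04]), 'position': array([0.23230898, 0.55291838, 0.22164188]), 'ee_rot': array([[-9.21916485e-01,  3.87387918e-01, -7.71905358e-04],
       [ 3.87388669e-01,  9.21915219e-01, -1.53205507e-03],
       [ 1.18131674e-04, -1.71145421e-03, -9.99998528e-01]]), 'contact_force': array([ 0.16855016,  0.67472107, -0.33500332]), 'torque': array([-0.0253024 ,  0.04978932,  0.0262264 ]), 'grip_force': 0.0, 'opening': 1.0010357547646243}
```

View pics/top0.png

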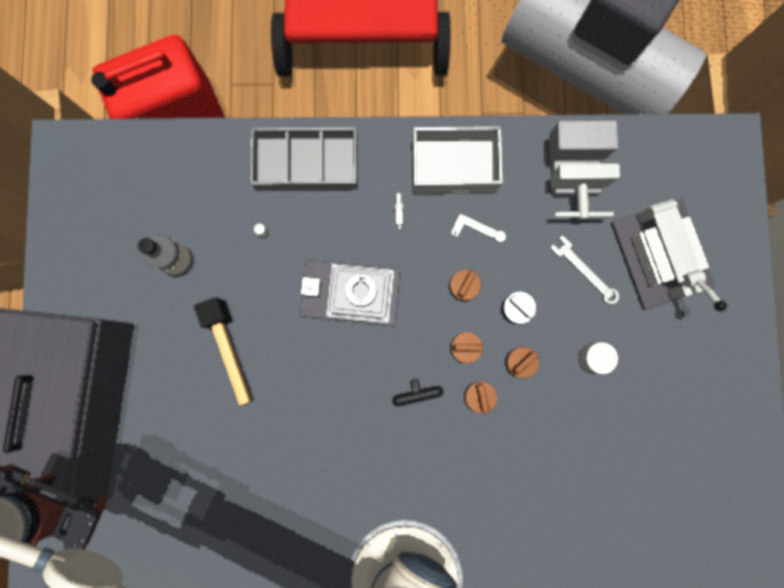

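View pics/scene0.png

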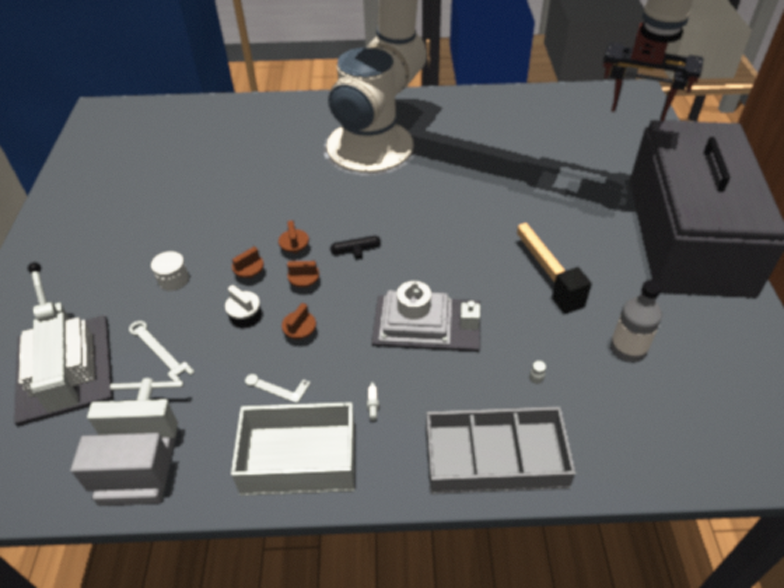

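The top view (1.4x pixels) shows the mallet head at (212,312) with its handle running to (243,402). The jig is at (350,292), with its pin block at (311,287) and neck at (361,290).

Cap candidates: silver (519,307), piston (600,358), and brown ones at (465,285), (467,347), (522,362) and (481,397). I choose the silver one with the wing grip at (519,307). The mallet is the only hammer in view. Next I'll measure and make a close crop.

```bash
python3 - <<'E'
from h import *
z=np.load("top0.npz"); im,d,K,M=[z[k] for k in("im","d","K","M")]; W=cloud(d,K,M)
z2=np.load("scene0.npz"); W2=cloud(z2["d"],z2["K"],z2["M"])
print("bench z",np.nanmedian(W[300:320,250:300,2]),np.nanmedian(W2[150:170,100:130,2]))
hsv=cv2.cvtColor(im,cv2.COLOR_RGB2HSV)
wood=cv2.inRange(hsv,(10,60,120),(30,255,255)); box=np.zeros_like(wood); box[200:300,130:190]=255
m=(wood&box)>0; P=W[m]; print("handle top n",len(P),np.nanpercentile(P[:,2],[10,50,90]))
pts=np.argwhere(m)[:,::-1]; Q=np.array([plane(p,.049,K,M)[:2] for p in pts]); r=cv2.minAreaRect((Q*1000).astype(np.float32)); print("handle rect mm",r)
bl=(hsv[:,:,2]<45); b2=np.zeros_like(bl); b2[205:240,132:170]=1; m=bl&b2&(W[:,:,2]>.06); P=W[m]; print("head top",np.nanmedian(P,0), cv2.minAreaRect((P[:,:2]*1000).astype(np.float32)))
# cap
def blob(W,c,r,zlo,zhi):
    m=(np.hypot(W[:,:,0]-c[0],W[:,:,1]-c[1])<r)&(W[:,:,2]>zlo)&(W[:,:,2]<zhi); P=W[m]; return P
for nm,px in(("cap",(371,219)),("neck",(258,207)),("pin",(222,205))):
    c=plane(px,.05,K,M); print(nm,c)
    for nn,w in(("top",W),("scene",W2)):
        P=blob(w,c,.04,.02,.2); print(nn,len(P),np.percentile(P[:,2],[5,25,50,75,95]).round(4),np.median(P,0).round(4))
c=im[190:240,345:395]; e=im[175:240,205:295]
save("crop1.png",np.hstack([cv2.resize(c,(390,390),interpolation=2),cv2.resize(e,(400,390),interpolation=2)]))
E
```

```text
bench z -0.0007249645103970526 -0.00199724566519055
handle top n 547 [0.04091962 0.04719667 0.05058928]
handle rect mm ((439.75634765625, 345.90692138671875), (172.41241455078125, 25.572189331054688), 20.564037322998047)
head top [0.53337977 0.36609372 0.06899889] ((540.4443969726562, 379.5252990722656), (44.81003952026367, 39.32472229003906), 19.73216438293457)
cap [ 0.54696745 -0.24020046  0.05      ]
top 395 [0.0336 0.0364 0.0387 0.061  0.0681] [ 0.5452 -0.2391  0.0387]
scene 457 [0.0225 0.0345 0.0371 0.0538 0.066 ] [ 0.561  -0.2434  0.0371]
neck [0.58518618 0.0813502  0.05      ]
top 600 [0.046  0.0491 0.0519 0.0865 0.0896] [0.5835 0.0813 0.0519]
scene 738 [0.0457 0.0497 0.0661 0.0845 0.088 ] [0.5989 0.0811 0.0661]
pin [0.59214195 0.18391143 0.05      ]
top 166 [0.0272 0.0469 0.0489 0.0514 0.0659] [0.5901 0.1845 0.0489]
scene 221 [0.0238 0.037  0.0463 0.0495 0.0641] [0.6072 0.1824 0.0463]
```

View pics/crop1.png

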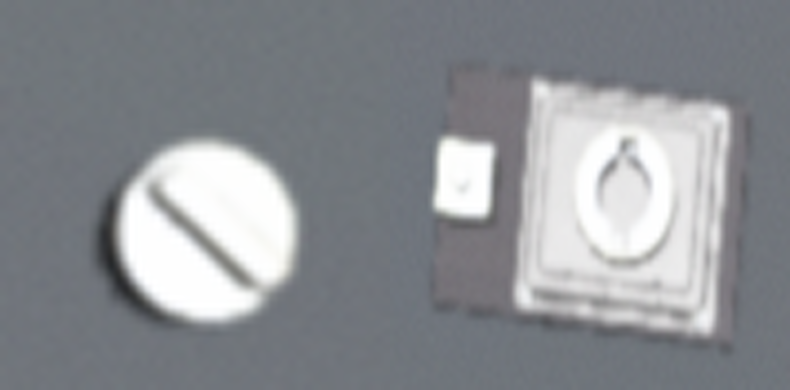

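The crop shows a silver cap with its wing diagonal. The jig's slots point up and down in the image (world x), and the pin block is to the left. I'll move over the mallet for a close wrist view.

```bash
cat >> h.py <<'E'
def go(x,y,z,ydir=None):
    "shift in tool mm and turn rad to a tool-down pose; ydir = world deg of the tool's y (mod 180)"
    s=status.sense(); R=np.array(s["ee_rot"]); d=R.T@(np.array([x,y,z])-s["position"])*1000
    cur=np.degrees(np.arctan2(R[1,1],R[0,1])); t=0
    if ydir is not None:
        t=-((ydir-cur+90)%180-90)
    print("shift",d.round(1),"turn",round(np.radians(t),3),"alt",round(np.radians(t-180*np.sign(t)),3),"j6",s["joints"][5].round(1),"pos",np.round(s["position"],4),"ydir",round(cur,2),"F",np.round(s["contact_force"],1),"open",round(s["opening"],3),"grip",round(s["grip_force"],1),"t",s["time"])
E
python3 - <<'E'
from h import *
print(eyes.get_calibration("wrist"))
go(.47,.34,.28,110.5)
E
```

```text
{'K': array([[311.39645671,   0.        , 276.6176908 ],
       [  0.        , 311.39645671, 209.04614218],
       [  0.        ,   0.        ,   1.        ]]), 'tool_from_camera': array([[ 4.46438663e-04, -9.52368239e-01, -3.04950057e-01,
         8.44581276e-02],
       [ 9.99999863e-01,  5.08985609e-04, -1.25604589e-04,
         2.66594704e-04],
       [ 2.74837011e-04, -3.04949959e-01,  9.52368336e-01,
        -1.61664045e-01],
       [ 0.00000000e+00,  0.00000000e+00,  0.00000000e+00,
         1.00000000e+00]])}
shift [-301.6 -104.3  -58.2] turn -0.756 alt 2.386 j6 -3.2 pos [0.2323 0.5529 0.2216] ydir 67.21 F [ 0.2  0.7 -0.3] open 1.001 grip 0.0 t 0.1
```

```bash
python3 -m handwheel '[[[0,0,-58],0,0],[[0,0,-58],0,0],[[-302,-104,-58],-0.756,0],[[-302,-104,-58],-0.756,0],[[-302,-104,-58],-0.756,0],[[-302,-104,-58],-0.756,0],[[-302,-104,-58],-0.756,0],[[-302,-104,-58],-0.756,0],[[-302,-104,-58],-0.756,0],[[-302,-104,-58],-0.756,0],[[-302,-104,-58],-0.756,0],[[-302,-104,-58],-0.756,0],[[-302,-104,-58],-0.756,0],[[-302,-104,-58],-0.756,0]]'
python3 - <<'E'
from h import *
im,d,K,M=grab("wrist"); save("w1.png",im); W=cloud(d,K,M)
hsv=cv2.cvtColor(im,cv2.COLOR_RGB2HSV); m=cv2.inRange(hsv,(10,60,120),(30,255,255))
n,l,st,_=cv2.connectedComponentsWithStats(m); k=1+np.argmax(st[1:,4]); m=l==k; P=W[m]; print(st[k],np.nanpercentile(P[:,2],[5,50,90,95]))
Q=P[P[:,2]>.044]; print(cv2.minAreaRect((Q[:,:2]*1000).astype(np.float32)))
H=W[(hsv[:,:,2]<60)&(W[:,:,2]>.062)&(W[:,:,2]<.08)]; print("head",len(H),np.median(H,0),cv2.minAreaRect((H[:,:2]*1000).astype(np.float32)))
go(.47,.34,.28,110.5)
E
```

```text
time: 1.27
position: [0.4697, 0.3413, 0.2805]
ee_rot: [[-0.936, -0.352, -0.001], [-0.352, 0.936, 0.0], [0.0, 0.0, -1.0]]
contact_force: [0.7, -0.2, 0.0]
opening: 1.003
grip_force: 0.0
[ 279   85   21  137 2285] [0.04559522 0.04852216 0.04967597 0.05006456]
((440.155029296875, 347.1563415527344), (170.50753784179688, 21.765859603881836), 20.322120666503906)
head 2431 [0.3746348  0.57771811 0.07071119] ((434.21942138671875, 533.80908203125), (154.8150177001953, 374.0927429199219), 50.38906478881836)
shift [ 0.1 -1.5  0.7] turn 0.002 alt -3.139 j6 -78.0 pos [0.4695 0.3415 0.2807] ydir 110.64 F [ 0.1  0.1 -0.1] open 1.002 grip 0.0 t 1.3167
```

View pics/w1.png

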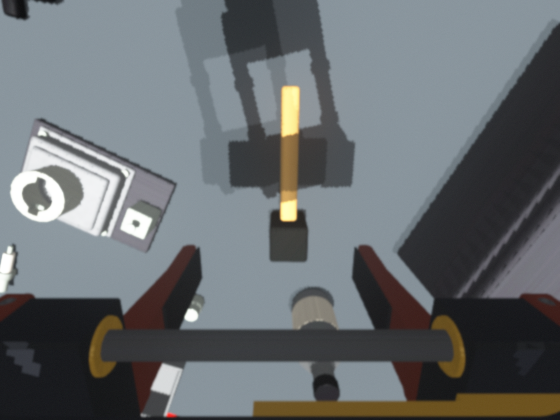

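The wrist view shows the handle from (290,87) to (288,220), the head at (288,235), the oil bottle at (315,310) and the toolbox edge at right. Before descending I'll check clearance for the gripper body.

```bash
python3 - <<'E'
from h import *
g=np.array([.504,.3708]); a=np.radians(20.3); ex=np.array([np.cos(a),np.sin(a)]); ey=np.array([-ex[1],ex[0]])
for n in("top0","scene0"):
    z=np.load(n+".npz"); W=cloud(z["d"],z["K"],z["M"]).reshape(-1,3); W=W[(W[:,2]>.085)&(W[:,2]<.4)]
    q=np.c_[(W[:,:2]-g)@ex,(W[:,:2]-g)@ey]; k=(abs(q[:,0])<.12)&(abs(q[:,1])<.17); q=q[k]; print(n,len(q))
    for lo in(-.12,-.08,-.04,0,.04,.08):
        s=q[(q[:,0]>lo)&(q[:,0]<lo+.04)]; print(lo,len(s),s[:,1].min().round(3) if len(s) else "",s[:,1].max().round(3) if len(s) else "")
go(.504,.3708,.017,110.3)
go(.504,.3708,.12,110.3)
E
```

```text
top0 0
-0.12 0  
-0.08 0  
-0.04 0  
0 0  
0.04 0  
0.08 0  
scene0 25
-0.12 0  
-0.08 0  
-0.04 0  
0 0  
0.04 1 0.17 0.17
0.08 24 0.166 0.17
shift [-42.6  15.2 263.7] turn 0.006 alt -3.136 j6 -78.0 pos [0.4695 0.3415 0.2807] ydir 110.64 F [ 0.1  0.1 -0.1] open 1.002 grip 0.0 t 1.3167
shift [-42.6  15.2 160.7] turn 0.006 alt -3.136 j6 -78.0 pos [0.4695 0.3415 0.2807] ydir 110.64 F [ 0.1  0.1 -0.1] open 1.002 grip 0.0 t 1.3167
```

```bash
python3 -m handwheel '[[[-43,15,40],0.006,0],[[-43,15,80],0.006,0],[[-43,15,120],0.006,0],[[-43,15,160],0.006,0],[[-43,15,195],0.006,0],[[-43,15,225],0.006,0],[[-43,15,250],0.006,0],[[-43,15,264],0.006,0],[[-43,15,264],0.006,0],[[-43,15,264],0.006,0],[[-43,15,264],0.006,1],[[-43,15,264],0.006,1],[[-43,15,264],0.006,1],[[-43,15,264],0.006,1],[[-43,15,264],0.006,1],[[-43,15,264],0.006,1],[[-43,15,264],0.006,1],[[-43,15,264],0.006,1]]' 60
python3 -c "
from h import *
go(.504,.3708,.017,110.3)"
```

```text
time: 2.82
position: [0.5056, 0.3694, 0.0166]
ee_rot: [[-0.939, -0.345, -0.0], [-0.345, 0.939, -0.0], [0.0, 0.0, -1.0]]
contact_force: [0.5, -0.8, -0.5]
opening: 0.435
grip_force: 0.0
shift [ 1.   1.9 -0.4] turn -0.002 alt 3.139 j6 -77.1 pos [0.5056 0.3694 0.0166] ydir 110.18 F [ 0.5 -0.8 -0.5] open 0.435 grip 0.0 t 2.8167
```

```bash
python3 -m handwheel '[[[0,0,0],0,1],[[0,0,0],0,1],[[0,0,0],0,1],[[0,0,0],0,1],[[0,0,0],0,1],[[0,0,0],0,1],[[0,0,-15],0,1],[[0,0,-40],0,1],[[0,0,-70],0,1],[[0,0,-100],0,1],[[0,0,-130],0,1],[[0,0,-130],0,1],[[0,0,-130],0,1]]' 60
python3 - <<'E'
from h import *
go(.504,.3708,.147,110.3)
im,d,K,M=grab("wrist"); np.savez("w2.npz",im=im,d=d,K=K,M=M); save("w2.png",im); W=cloud(d,K,M)
hsv=cv2.cvtColor(im,cv2.COLOR_RGB2HSV)
# pin: block & neck
for nm,c in(("block",(.59,.184)),("neck",(.585,.081))):
    k=np.hypot(W[:,:,0]-c[0],W[:,:,1]-c[1])<.045; P=W[k]; print(nm,len(P),np.nanpercentile(P[:,2],[5,50,95]))
E
```

```text
time: 3.9
position: [0.5064, 0.3697, 0.1479]
ee_rot: [[-0.939, -0.345, 0.003], [-0.345, 0.939, 0.002], [-0.003, 0.0, -1.0]]
contact_force: [-0.2, -0.9, -4.8]
opening: 0.247
grip_force: 59.8
shift [1.9 1.9 0.9] turn -0.002 alt 3.139 j6 -77.1 pos [0.5064 0.3697 0.1479] ydir 110.17 F [-0.2 -0.9 -4.8] open 0.247 grip 59.8 t 3.9
block 7452 [-0.0005018   0.01644355  0.05065372]
neck 0 nan
  return np.nanmean(a, axis, out=out, keepdims=keepdims)
```

View pics/w2.png

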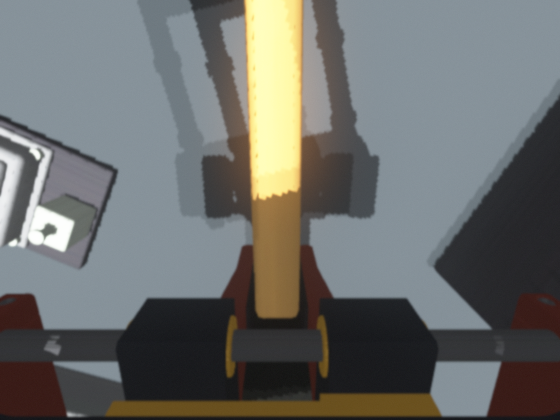

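Mallet is gripped and straight in the fingers; the pin block shows at (65,222) with the pin head at about (43,232). I'll compute the pin, block and jig poses.

```bash
python3 - <<'E'
from h import *
z=np.load("w2.npz"); W=cloud(z["d"],z["K"],z["M"])
def rep(nm,W,c,r,lo,hi):
    k=(np.hypot(W[:,:,0]-c[0],W[:,:,1]-c[1])<r)&(W[:,:,2]>lo)&(W[:,:,2]<hi); P=W[k]
    if len(P)<3: print(nm,len(P)); return
    print(nm,len(P),"bbox mid",((P.min(0)+P.max(0))/2).round(4),"med",np.median(P,0).round(4),"rect",[np.round(v,1) for v in cv2.minAreaRect((P[:,:2]*1000).astype(np.float32))])
T=np.load("top0.npz"); WT=cloud(T["d"],T["K"],T["M"]); S=np.load("scene0.npz"); WS=cloud(S["d"],S["K"],S["M"])
for nm,w in(("w2",W),("top",WT),("scene",WS)):
    rep(nm+" pin",w,(.59,.184),.03,.058,.075); rep(nm+" block",w,(.59,.184),.035,.046,.053)
    rep(nm+" neck",w,(.585,.081),.045,.084,.095); rep(nm+" jig",w,(.586,.107),.15,.007,.1)
E
```

```text
w2 pin 232 bbox mid [0.594  0.1863 0.0635] med [0.5932 0.1868 0.0672] rect [array([594. , 186.3]), array([12.4, 12.7]), np.float64(4.8)]
w2 block 1174 bbox mid [0.594  0.1863 0.0494] med [0.5899 0.1898 0.0496] rect [array([594.1, 186. ]), array([34.7, 34.8]), np.float64(82.7)]
w2 neck 0
w2 jig 11549 bbox mid [0.5903 0.1576 0.038 ] med [0.5764 0.1639 0.0183] rect [array([590.3, 150.9]), array([110.9, 120.4]), np.float64(83.3)]
top pin 17 bbox mid [0.5933 0.1876 0.0664] med [0.5932 0.1871 0.0661] rect [array([593.2, 186.2]), array([10.8,  9.9]), np.float64(44.5)]
top block 113 bbox mid [0.5924 0.1869 0.0494] med [0.5896 0.1865 0.0494] rect [array([592.9, 186.5]), array([33.7, 33.9]), np.float64(80.7)]
top neck 213 bbox mid [0.5798 0.0826 0.0888] med [0.581  0.0826 0.0876] rect [array([581. ,  82.5]), array([58.9, 58.8]), np.float64(44.4)]
top jig 2716 bbox mid [0.5733 0.102  0.0504] med [0.5798 0.1046 0.0401] rect [array([578.7, 108.9]), array([236.8, 171.5]), np.float64(78.5)]
scene pin 18 bbox mid [0.5962 0.1846 0.064 ] med [0.5987 0.1847 0.0653] rect [array([596.3, 184.8]), array([10.3, 14.2]), np.float64(81.8)]
scene block 93 bbox mid [0.5967 0.1834 0.0491] med [0.6    0.1802 0.0483] rect [array([597.1, 183.1]), array([31.3, 35.4]), np.float64(83.3)]
scene neck 199 bbox mid [0.5853 0.08   0.0878] med [0.5866 0.084  0.0866] rect [array([585.4,  80.5]), array([59.9, 60.1]), np.float64(75.8)]
scene jig 2888 bbox mid [0.5887 0.1054 0.0493] med [0.6117 0.0975 0.0385] rect [array([588.7, 104.6]), array([200.1, 123.6]), np.float64(83.5)]
```

```bash
python3 -c "
from h import *
go(.566,.176,.11)"
```

```text
shift [   9.7 -202.2   35.3] turn 0.0 alt 0.0 j6 -77.1 pos [0.5054 0.3691 0.1452] ydir 110.17 F [-0.9 -0.3 -3.9] open 0.248 grip 59.8 t 3.95
```

```bash
python3 -m handwheel '[[[2,-25,0],0,1],[[4,-60,0],0,1],[[5,-95,0],0,1],[[7,-130,0],0,1],[[8,-165,0],0,1],[[9,-190,0],0,1],[[10,-202,0],0,1],[[10,-202,10],0,1],[[10,-202,30],0,1],[[10,-202,35],0,1],[[10,-202,35],0,1],[[10,-202,35],0,1],[[10,-202,35],0,1]]'
python3 -c "
from h import *
go(.566,.176,.07)"
```

```text
time: 5.03
position: [0.5658, 0.1773, 0.112]
ee_rot: [[-0.938, -0.346, 0.0], [-0.346, 0.938, 0.0], [-0.0, 0.0, -1.0]]
contact_force: [0.1, -0.2, -3.2]
opening: 0.242
grip_force: 59.8
shift [ 0.3 -1.3 42. ] turn 0.0 alt 0.0 j6 -96.1 pos [0.5658 0.1773 0.112 ] ydir 110.25 F [ 0.1 -0.2 -3.2] open 0.242 grip 59.8 t 5.0333
```

```bash
python3 -m handwheel '[[[0,-1,10],0,1],[[0,-1,20],0,1],[[0,-1,26],0,1],[[0,-1,29],0,1],[[0,-1,32],0,1],[[0,-1,34],0,1],[[0,-1,36],0,1],[[0,-1,38],0,1],[[0,-1,40],0,1],[[0,-1,42],0,1],[[0,-1,42],0,1],[[0,-1,42],0,1]]'
python3 -c "
from h import *
go(.566,.176,.07)"
```

```text
time: 6.03
position: [0.5662, 0.1755, 0.0704]
ee_rot: [[-0.939, -0.345, 0.0], [-0.345, 0.939, 0.0], [-0.0, 0.0, -1.0]]
contact_force: [-4.9, -0.6, 4.0]
opening: 0.247
grip_force: 59.8
shift [0.  0.5 0.4] turn 0.0 alt 0.0 j6 -96.3 pos [0.5662 0.1755 0.0704] ydir 110.19 F [-4.9 -0.6  4. ] open 0.247 grip 59.8 t 6.0333
```

```bash
python3 -m handwheel '[[[0,0,1],0,1],[[0,0,2],0,1],[[0,0,3],0,1],[[0,0,4],0,1],[[0,0,5],0,1],[[0,0,5],0,1],[[0,0,5],0,1]]'
python3 - <<'E'
from h import *
go(.566,.176,.07)
for n in("wrist","scene"):
    im,d,K,M=grab(n); np.savez(n+"3.npz",im=im,d=d,K=K,M=M)
    if n=="scene": save("s3.png",im[150:280,220:460],3.3)
    W=cloud(d,K,M); hsv=cv2.cvtColor(im,cv2.COLOR_RGB2HSV); m=(cv2.inRange(hsv,(10,60,120),(30,255,255))>0)&(np.hypot(W[:,:,0]-.5,W[:,:,1]-.15)<.12)&(W[:,:,2]>.05)
    P=W[m]; ex=np.array([.938,.347]); s=(P[:,:2]-[.566,.176])@ex
    for lo in(-.16,-.13,-.1,-.07,-.04): q=P[(s>lo)&(s<lo+.03)]; print(n,lo,len(q),np.percentile(q[:,2],[50,90]).round(4) if len(q) else "")
E
```

```text
time: 6.62
position: [0.5663, 0.1755, 0.0701]
ee_rot: [[-0.939, -0.345, 0.002], [-0.345, 0.939, 0.001], [-0.003, -0.0, -1.0]]
contact_force: [-16.7, -3.7, 24.2]
opening: 0.25
grip_force: 59.8
shift [0.1 0.5 0.1] turn 0.0 alt 0.0 j6 -96.3 pos [0.5663 0.1755 0.0701] ydir 110.19 F [-16.7  -3.7  24.2] open 0.25 grip 59.8 t 6.6167
wrist -0.16 0 
wrist -0.13 3825 [0.1016 0.1026]
wrist -0.1 4287 [0.1018 0.1027]
wrist -0.07 3193 [0.1019 0.1028]
wrist -0.04 1313 [0.1022 0.1029]
scene -0.16 40 [0.1006 0.103 ]
scene -0.13 38 [0.1002 0.1021]
scene -0.1 0 
scene -0.07 0 
scene -0.04 5 [0.194  0.2005]
```

View pics/s3.png

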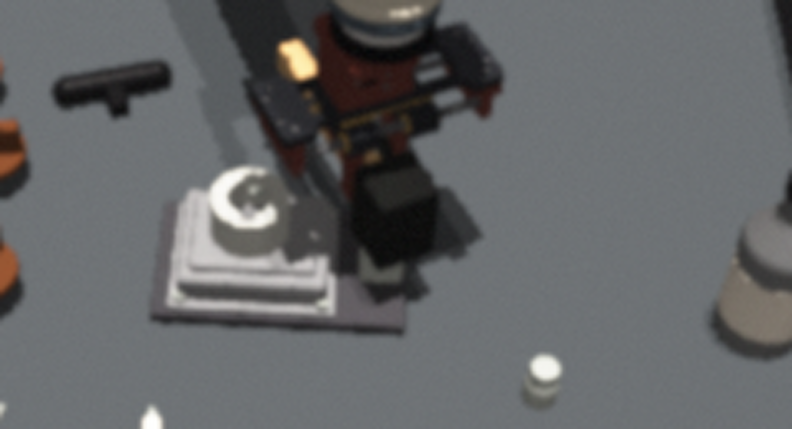

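The crop shows the head sitting down on the pin block at (385,270). The handle is level, its top is at 102.5 mm so the face is at about 53 mm, and the force rose to 28 N at the hard stop, so the pin is home. I'll take the mallet back and set it down.

```bash
python3 -m handwheel '[[[0,0,-15],0,1],[[0,0,-40],0,1],[[0,0,-70],0,1],[[0,0,-85],0,1],[[-2,20,-85],0,1],[[-4,55,-85],0,1],[[-6,90,-85],0,1],[[-8,125,-85],0,1],[[-9,160,-85],0,1],[[-10,180,-85],0,1],[[-10,190,-85],0,1],[[-10,190,-85],0,1],[[-10,190,-85],0,1]]'
python3 - <<'E'
from h import *
go(.506,.360,.018)
im,d,K,M=grab("top"); W=cloud(d,K,M)
P=W[(np.hypot(W[:,:,0]-.594,W[:,:,1]-.1865)<.008)]; print("pin z",np.percentile(P[:,2],[10,50,90]))
im,d,K,M=grab("wrist"); W=cloud(d,K,M)
P=W[(np.hypot(W[:,:,0]-.594,W[:,:,1]-.1865)<.006)]; print("pin z",len(P),np.percentile(P[:,2],[10,50,90]) if len(P) else "")
E
```

```text
time: 7.8
position: [0.5103, 0.3566, 0.1488]
ee_rot: [[-0.939, -0.345, -0.0], [-0.345, 0.939, -0.001], [0.001, -0.001, -1.0]]
contact_force: [0.2, 0.1, -3.8]
opening: 0.247
grip_force: 59.8
shift [  2.8   4.8 130.8] turn 0.0 alt 0.0 j6 -78.4 pos [0.5103 0.3566 0.1488] ydir 110.19 F [ 0.2  0.1 -3.8] open 0.247 grip 59.8 t 7.8
pin z [0.04843365 0.05193942 0.05587017]
pin z 163 [0.05061156 0.05346645 0.05435858]
```

```bash
python3 -m handwheel '[[[0,0,35],0,1],[[0,0,70],0,1],[[0,0,100],0,1],[[0,0,118],0,1],[[0,0,126],0,1],[[0,0,130],0,1],[[0,0,132],0,1],[[0,0,132],0,1],[[0,0,132],0,1],[[0,0,132],0,0.6],[[0,0,132],0,0],[[0,0,132],0,0],[[0,0,132],0,0],[[0,0,132],0,0],[[0,0,132],0,0],[[0,0,132],0,0],[[0,0,132],0,0],[[0,0,132],0,0]]'
python3 -c "
from h import *
go(.506,.360,.2)"
```

```text
time: 9.4
position: [0.51, 0.3572, 0.0176]
ee_rot: [[-0.939, -0.345, -0.0], [-0.345, 0.939, -0.0], [0.0, -0.0, -1.0]]
contact_force: [0.7, 0.4, -0.6]
opening: 0.891
grip_force: 0.0
shift [   2.8    4.  -182.4] turn 0.0 alt 0.0 j6 -78.3 pos [0.51   0.3572 0.0176] ydir 110.18 F [ 0.7  0.4 -0.6] open 0.891 grip 0.0 t 9.4
```

```bash
python3 -m handwheel '[[[0,0,-20],0,0],[[0,0,-50],0,0],[[0,0,-90],0,0],[[0,0,-130],0,0],[[0,0,-170],0,0],[[0,0,-210],0,0],[[0,0,-240],0,0],[[0,0,-240],0,0],[[0,0,-240],0,0]]'
python3 -c "
from h import *
go(.547,-.240,.26,135)"
```

```text
time: 10.15
position: [0.5108, 0.3577, 0.2606]
ee_rot: [[-0.939, -0.345, 0.005], [-0.345, 0.939, 0.003], [-0.005, 0.001, -1.0]]
contact_force: [-0.2, 0.6, -1.5]
opening: 1.004
grip_force: 0.0
shift [ 172.2 -573.5   -0.9] turn -0.433 alt 2.708 j6 -78.3 pos [0.5108 0.3577 0.2606] ydir 110.18 F [-0.2  0.6 -1.5] open 1.004 grip 0.0 t 10.15
```

```bash
python3 -m handwheel '[[[172,-573,0],2.708,0],[[172,-573,0],2.708,0],[[172,-573,0],2.708,0],[[172,-573,0],2.708,0],[[172,-573,0],2.708,0],[[172,-573,0],2.708,0],[[172,-573,0],2.708,0],[[172,-573,0],2.708,0],[[172,-573,0],2.708,0],[[172,-573,0],2.708,0],[[172,-573,0],2.708,0],[[172,-573,0],2.708,0],[[172,-573,0],2.708,0],[[172,-573,0],2.708,0],[[172,-573,0],2.708,0],[[172,-573,0],2.708,0],[[172,-573,0],2.708,0],[[172,-573,0],2.708,0],[[172,-573,0],2.708,0],[[172,-573,0],2.708,0]]'
python3 -c "
from h import *
go(.547,-.240,.24,135)"
```

```text
time: 11.82
position: [0.5457, -0.2399, 0.2547]
ee_rot: [[0.551, 0.835, -0.004], [0.835, -0.551, 0.002], [-0.001, -0.004, -1.0]]
contact_force: [-0.3, -0.6, 0.8]
opening: 1.001
grip_force: 0.0
shift [ 0.6  1.2 14.7] turn 0.202 alt -2.94 j6 6.4 pos [ 0.5457 -0.2399  0.2547] ydir -33.43 F [-0.3 -0.6  0.8] open 1.001 grip 0.0 t 11.8167
```

```bash
python3 -m handwheel '[[[1,1,12],0.202,0],[[1,1,12],0.202,0],[[1,1,12],0.202,0],[[1,1,12],0.202,0]]'
python3 - <<'E'
from h import *
for i in range(1):
    im,d,K,M=grab("wrist"); np.savez("w4.npz",im=im,d=d,K=K,M=M); save("w4.png",im); W=cloud(d,K,M)
    c=np.array([.547,-.24])
    for it in range(3):
        r=np.hypot(W[:,:,0]-c[0],W[:,:,1]-c[1]); F=W[(r<.045)&(W[:,:,2]>.032)&(W[:,:,2]<.042)]
        cc,rr=cv2.minEnclosingCircle((F[:,:2]*1000).astype(np.float32)); c=np.array(cc)/1000
    print("flange",cc,rr,np.median(F[:,2]))
    G=W[(r<.04)&(W[:,:,2]>.064)&(W[:,:,2]<.075)]; print("wing",len(G),np.median(G[:,2]),cv2.minAreaRect((G[:,:2]*1000).astype(np.float32)))
    F2=W[(r<.04)&(W[:,:,2]>.05)&(W[:,:,2]<.062)]; print(len(F2))
go(.547,-.240,.24,135)
# second view: top camera
T=np.load("top0.npz"); WT=cloud(T["d"],T["K"],T["M"]); r=np.hypot(WT[:,:,0]-c[0],WT[:,:,1]-c[1])
G=WT[(r<.04)&(WT[:,:,2]>.06)&(WT[:,:,2]<.08)]; print("top wing",len(G),np.percentile(G[:,2],[50,90]),cv2.minAreaRect((G[:,:2]*1000).astype(np.float32)))
E
```

```text
time: 12.15
position: [0.5472, -0.2394, 0.2436]
ee_rot: [[0.701, 0.713, -0.003], [0.713, -0.701, 0.001], [-0.001, -0.003, -1.0]]
contact_force: [-0.3, 0.7, -0.4]
opening: 0.998
grip_force: 0.0
flange (547.216064453125, -244.70382690429688) 31.976791381835938 0.037759235821207465
wing 568 0.06654244603422968 ((547.1528930664062, -244.0875244140625), (54.608314514160156, 13.404277801513672), 46.07149887084961)
21
shift [-0.6  0.1  4.3] turn 0.009 alt -3.133 j6 17.6 pos [ 0.5474 -0.2395  0.2443] ydir -44.48 F [-0.6  0.   0.4] open 1.002 grip 0.0 t 12.2
top wing 102 [0.06548595 0.06935531] ((545.8609619140625, -242.6045684814453), (55.45243453979492, 14.560723304748535), 46.668460845947266)
```

View pics/w4.png

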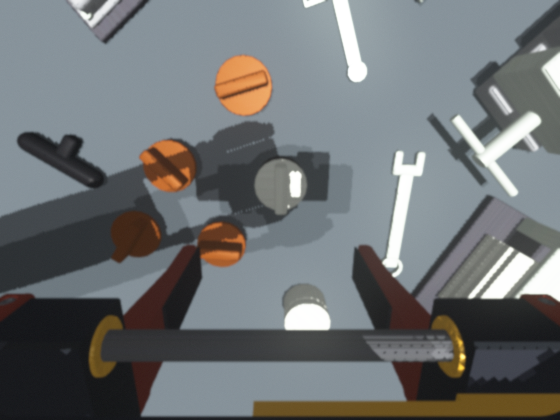

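Silver cap is at (282,185) with its wing vertical in the tool frame; the four brown caps are at left and clear of the fingers. I'll descend and grip.

```bash
python3 -c "
from h import *
go(.5472,-.2445,.043,136.2)"
```

```text
shift [ -3.5   3.8 201.3] turn -0.012 alt 3.13 j6 17.6 pos [ 0.5474 -0.2395  0.2443] ydir -44.48 F [-0.6  0.   0.4] open 1.002 grip 0.0 t 12.2
```

```bash
python3 -m handwheel '[[[-3.5,4,40],-0.012,0],[[-3.5,4,80],-0.012,0],[[-3.5,4,120],-0.012,0],[[-3.5,4,155],-0.012,0],[[-3.5,4,180],-0.012,0],[[-3.5,4,192],-0.012,0],[[-3.5,4,198],-0.012,0],[[-3.5,4,198],-0.012,0],[[-3.5,4,198],-0.012,0],[[-3.5,4,198],-0.012,0]]'
python3 -c "
from h import *
go(.5472,-.2445,.043,136.2)"
```

```text
time: 13.03
position: [0.5494, -0.2456, 0.0504]
ee_rot: [[0.694, 0.72, 0.004], [0.72, -0.694, -0.002], [0.001, 0.004, -1.0]]
contact_force: [0.5, 0.3, 0.3]
opening: 0.998
grip_force: 0.0
shift [-0.7 -2.4  7.4] turn -0.002 alt 3.139 j6 16.6 pos [ 0.5494 -0.2456  0.0504] ydir -43.92 F [0.5 0.3 0.3] open 0.998 grip 0.0 t 13.0333
```

```bash
python3 -m handwheel '[[[-0.7,-2.4,4],0,0],[[-0.7,-2.4,7],0,0],[[-0.7,-2.4,7],0,0],[[-0.7,-2.4,7],0,0]]'
python3 -c "
from h import *
go(.5472,-.2445,.043,136.2)"
```

```text
time: 13.37
position: [0.5458, -0.2437, 0.0406]
ee_rot: [[0.694, 0.72, -0.0], [0.72, -0.694, 0.0], [-0.0, -0.0, -1.0]]
contact_force: [0.8, -0.1, 0.0]
opening: 0.998
grip_force: 0.0
shift [ 0.4  1.6 -2.4] turn -0.002 alt 3.139 j6 16.6 pos [ 0.5458 -0.2437  0.0406] ydir -43.94 F [ 0.8 -0.1  0. ] open 0.998 grip 0.0 t 13.3667
```

```bash
python3 -m handwheel '[[[0,0.8,-1.5],0,0],[[0,0.8,-1.5],0,0],[[0,0.8,-1.5],0,0],[[0,0.8,-1.5],0,0],[[0,0.8,-1.5],0,0],[[0,0.8,-1.5],0,0]]'
python3 -c "
from h import *
go(.5472,-.2445,.043,136.2)"
```

```text
time: 13.87
position: [0.5464, -0.2443, 0.0421]
ee_rot: [[0.694, 0.72, -0.0], [0.72, -0.694, 0.0], [-0.0, -0.0, -1.0]]
contact_force: [-0.5, 0.2, 0.1]
opening: 0.998
grip_force: 0.0
shift [ 0.4  0.7 -0.9] turn -0.003 alt 3.139 j6 16.6 pos [ 0.5464 -0.2443  0.0421] ydir -43.95 F [-0.5  0.2  0.1] open 0.998 grip 0.0 t 13.8667
```

Settled. I'll close gently, then lift.

```bash
python3 -m handwheel '[[[0,0.5,0],0,1],[[0,0.5,0],0,1],[[0,0.5,0],0,1],[[0,0.5,0],0,1],[[0,0.5,0],0,1],[[0,0.5,0],0,1],[[0,0.5,0],0,1],[[0,0.5,0],0,1],[[0,0.5,0],0,1],[[0,0.5,0],0,1],[[0,0.5,0],0,1],[[0,0.5,0],0,1],[[0,0.5,0],0,1],[[0,0.5,0],0,1],[[0,0.5,0],0,1],[[0,0.5,0],0,1],[[0,0.5,0],0,1],[[0,0.5,0],0,1]]' 40
python3 -c "
from h import *
go(.5472,-.2445,.043,136.2)"
```

```text
time: 15.37
position: [0.5468, -0.2447, 0.0422]
ee_rot: [[0.694, 0.72, 0.0], [0.72, -0.694, -0.0], [0.0, 0.0, -1.0]]
contact_force: [0.4, -0.2, -0.3]
opening: 0.154
grip_force: 40.0
shift [ 0.4  0.1 -0.8] turn -0.003 alt 3.139 j6 16.6 pos [ 0.5468 -0.2447  0.0422] ydir -43.94 F [ 0.4 -0.2 -0.3] open 0.154 grip 40.0 t 15.3667
```

```bash
python3 -m handwheel '[[[0,0,-10],0,1],[[0,0,-30],0,1],[[0,0,-60],0,1],[[0,0,-100],0,1],[[0,0,-140],0,1],[[0,0,-165],0,1],[[0,0,-165],0,1]]'
python3 -c "
from h import *
go(.633,.076,.21,83.7)"
```

```text
time: 15.95
position: [0.5487, -0.2456, 0.2163]
ee_rot: [[0.694, 0.72, 0.011], [0.72, -0.694, -0.006], [0.004, 0.012, -1.0]]
contact_force: [0.2, 0.5, 0.4]
opening: 0.154
grip_force: 40.0
shift [ 290.1 -162.5    5.4] turn 0.914 alt -2.228 j6 16.6 pos [ 0.5487 -0.2456  0.2163] ydir -43.94 F [0.2 0.5 0.4] open 0.154 grip 40.0 t 15.95
```

```bash
python3 -m handwheel '[[[290,-162,0],-2.228,1],[[290,-162,0],-2.228,1],[[290,-162,0],-2.228,1],[[290,-162,0],-2.228,1],[[290,-162,0],-2.228,1],[[290,-162,0],-2.228,1],[[290,-162,0],-2.228,1],[[290,-162,0],-2.228,1],[[290,-162,0],-2.228,1],[[290,-162,0],-2.228,1],[[290,-162,0],-2.228,1],[[290,-162,0],-2.228,1],[[290,-162,0],-2.228,1],[[290,-162,0],-2.228,1],[[290,-162,0],-2.228,1],[[290,-162,0],-2.228,1],[[290,-162,0],-2.228,1],[[290,-162,0],-2.228,1],[[290,-162,0],-2.228,1],[[290,-162,0],-2.228,1]]'
python3 - <<'E'
from h import *
go(.633,.076,.21,83.7)
im,d,K,M=grab("wrist"); np.savez("w5.npz",im=im,d=d,K=K,M=M); save("w5.png",im); W=cloud(d,K,M)
c=np.array([.583,.0815])
for it in range(3):
    r=np.hypot(W[:,:,0]-c[0],W[:,:,1]-c[1]); k=(r<.042)&(W[:,:,2]>.084)&(W[:,:,2]<.092); F=W[k]
    cc,rr=cv2.minEnclosingCircle((F[:,:2]*1000).astype(np.float32)); c=np.array(cc)/1000
print("lip",len(F),cc,rr,np.median(F[:,2]),"rows/cols",np.argwhere(k).min(0),np.argwhere(k).max(0))
# mouth: non-lip pixels inside, ray cast to lip plane
h=float(np.median(F[:,2])); v,u=np.mgrid[:420,:560]
rays=np.stack([(u-K[0,2])/K[0,0],(v-K[1,2])/K[1,1],np.ones_like(u)],-1)@M[:3,:3].T; Q=M[:3,3]+rays*((h-M[2,3])/rays[:,:,2])[:,:,None]
hole=(np.hypot(Q[:,:,0]-c[0],Q[:,:,1]-c[1])<.028)&~k
n,l,st,_=cv2.connectedComponentsWithStats(hole.astype(np.uint8)); j=1+np.argmax(st[1:,4]); H=Q[l==j][:,:2]*1000
print("hole",len(H),H.mean(0),cv2.minAreaRect(H.astype(np.float32)))
far=H[np.hypot(*(H-H.mean(0)).T)>20]-H.mean(0); a=np.arctan2(far[:,1],far[:,0]); print("slot axis",np.degrees(np.angle(np.exp(2j*a).mean())/2))
k2=(W[:,:,2]>.046)&(W[:,:,2]<.053)&(np.hypot(W[:,:,0]-.58,W[:,:,1]-.08)<.11); print("cover",cv2.minAreaRect((W[k2][:,:2]*1000).astype(np.float32)))
E
```

```text
time: 17.62
position: [0.6311, 0.0765, 0.2064]
ee_rot: [[-0.994, 0.113, -0.001], [0.113, 0.994, -0.0], [0.001, -0.0, -1.0]]
contact_force: [-0.5, 0.1, -1.2]
opening: 0.159
grip_force: 40.0
shift [-1.9 -0.3 -3.6] turn -0.003 alt 3.139 j6 -79.7 pos [0.6311 0.0765 0.2064] ydir 83.53 F [-0.5  0.1 -1.2] open 0.159 grip 40.0 t 17.6167
lip 2201 (582.5413818359375, 81.03472137451172) 30.99622344970703 0.08766401617511821 rows/cols [116 241] [184 309]
hole 1516 [581.63461582  81.18919359] ((582.0065307617188, 81.20907592773438), (35.363468170166016, 46.980838775634766), 52.947811126708984)
slot axis -5.969165913486058
cover ((585.8657836914062, 112.13844299316406), (154.4911651611328, 79.33104705810547), 83.55323791503906)
```

View pics/w5.png

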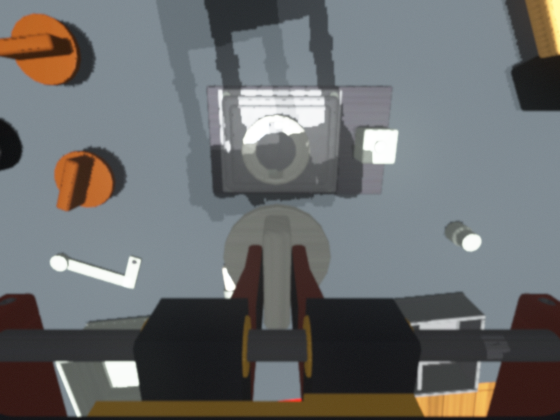

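The wrist view shows the neck at (275,148) and the held cap flange at (276,252), wing along the image vertical. I'll measure the cap in the hand from the same picture.

```bash
python3 - <<'E'
from h import *
z=np.load("w5.npz"); W=cloud(z["d"],z["K"],z["M"])
r=np.hypot(W[:,:,0]-.631,W[:,:,1]-.0765)
F=W[(r<.04)&(W[:,:,2]>.195)&(W[:,:,2]<.21)]; print(len(F),np.percentile(F[:,2],[10,50,90]).round(4))
F=F[np.abs(F[:,2]-np.median(F[:,2]))<.003]; X=F[:,:2]*1000
# rim: far edge points visible; circle fit of hull points
h=cv2.convexHull(X.astype(np.float32))[:,0]; 
from scipy.optimize import least_squares
pol=np.array([631,76.5]); a=np.arctan2(h[:,1]-pol[1],h[:,0]-pol[0]); m=np.hypot(*(h-pol).T)>30
s=least_squares(lambda p:np.hypot(*(h[m]-p).T)-32,pol,loss="soft_l1"); print("cap flange centre",s.x,len(h[m]),np.abs(s.fun).max(), cv2.minEnclosingCircle(X.astype(np.float32)))
G=W[(r<.04)&(W[:,:,2]>.225)&(W[:,:,2]<.245)]; print("wing",len(G),np.median(G[:,2]) if len(G) else "",cv2.minAreaRect((G[:,:2]*1000).astype(np.float32)) if len(G) else "")
go(.5825,.081,.15,83.7)
E
```

```text
3975 [0.2009 0.202  0.2029]
cap flange centre [630.63885539  76.72761992] 36 0.8020296890933878 ((630.3519287109375, 76.79712677001953), 31.86569595336914)
wing 3628 0.2308651274513932 ((629.1324462890625, 74.33329772949219), (33.50259780883789, 55.488529205322266), 66.14757537841797)
shift [48.8 -1.  56.6] turn -0.003 alt 3.138 j6 -79.7 pos [0.6312 0.0765 0.2066] ydir 83.52 F [ 0.1 -0.3 -1.4] open 0.156 grip 40.0 t 17.6667
```

```bash
python3 -m handwheel '[[[20,-1,0],0,1],[[40,-1,0],0,1],[[48.3,-1.2,10],0,1],[[48.3,-1.2,40],0,1],[[48.3,-1.2,65],0,1],[[48.3,-1.2,75],0,1],[[48.3,-1.2,75],0,1],[[48.3,-1.2,75],0,1],[[48.3,-1.2,75],0,1],[[48.3,-1.2,75],0,1],[[48.3,-1.2,75],0,1]]'
python3 -c "
from h import *
go(.5830,.0808,.10,83.7)"
```

```text
time: 18.58
position: [0.5841, 0.0807, 0.134]
ee_rot: [[-0.994, 0.11, 0.003], [0.11, 0.994, 0.0], [-0.003, 0.001, -1.0]]
contact_force: [-0.1, 0.4, -2.1]
opening: 0.153
grip_force: 40.0
shift [ 1.2 -0.  34. ] turn -0.0 alt 3.141 j6 -79.1 pos [0.5841 0.0807 0.134 ] ydir 83.69 F [-0.1  0.4 -2.1] open 0.153 grip 40.0 t 18.5833
```

Lower slowly to 8 mm deep, then check.

```bash
python3 -m handwheel '[[[0.5,0,4],0,1],[[0.5,0,8],0,1],[[0.5,0,11],0,1],[[0.5,0,13],0,1],[[0.5,0,15],0,1],[[0.5,0,16],0,1],[[0.5,0,16],0,1]]'
python3 -c "
from h import *
go(.5830,.0808,.10,83.7)"
```

```text
time: 19.17
position: [0.5826, 0.0806, 0.1157]
ee_rot: [[-0.994, 0.11, -0.001], [0.11, 0.994, -0.0], [0.001, -0.0, -1.0]]
contact_force: [0.1, 0.3, -1.6]
opening: 0.159
grip_force: 40.0
shift [-0.4  0.2 15.7] turn 0.0 alt -3.142 j6 -79.1 pos [0.5826 0.0806 0.1157] ydir 83.7 F [ 0.1  0.3 -1.6] open 0.159 grip 40.0 t 19.1667
```

```bash
python3 -m handwheel '[[[0,0,2],0,1],[[0,0,4],0,1],[[0,0,6],0,1],[[0,0,8],0,1],[[0,0,10],0,1],[[0,0,12],0,1],[[0,0,13],0,1],[[0,0,14],0,1],[[0,0,15],0,1],[[0,0,16],0,1],[[0,0,16],0,1],[[0,0,16],0,1]]'
python3 -c "
from h import *
go(.5830,.0808,.10,83.7)"
```

```text
time: 20.17
position: [0.5828, 0.0807, 0.1002]
ee_rot: [[-0.994, 0.11, 0.0], [0.11, 0.994, -0.0], [-0.0, -0.0, -1.0]]
contact_force: [0.3, 0.1, -1.1]
opening: 0.157
grip_force: 40.0
shift [-0.2  0.2  0.2] turn 0.0 alt -3.141 j6 -79.1 pos [0.5828 0.0807 0.1002] ydir 83.71 F [ 0.3  0.1 -1.1] open 0.157 grip 40.0 t 20.1667
```

```bash
python3 -m handwheel '[[[0,0,1],0,1],[[0,0,2],0,1],[[0,0,2.5],0,1],[[0,0,2.5],0,1],[[0,0,2.5],0,1]]'
python3 -c "
from h import *
go(.5830,.0808,.10,83.7)"
```

```text
time: 20.58
position: [0.5829, 0.0807, 0.1001]
ee_rot: [[-0.994, 0.11, 0.002], [0.11, 0.994, 0.0], [-0.002, 0.0, -1.0]]
contact_force: [-4.7, -0.7, 9.4]
opening: 0.155
grip_force: 40.0
shift [-0.1  0.1  0.1] turn 0.0 alt -3.141 j6 -79.1 pos [0.5829 0.0807 0.1001] ydir 83.71 F [-4.7 -0.7  9.4] open 0.155 grip 40.0 t 20.5833
```

Seated at the hard stop. I'll ease the push and turn clockwise (positive tool turn).

```bash
python3 -m handwheel '[[[0,0,-1.2],0,1],[[0,0,-1.2],0.06,1],[[0,0,-1.2],0.12,1],[[0,0,-1.2],0.18,1],[[0,0,-1.2],0.24,1],[[0,0,-1.2],0.30,1],[[0,0,-1.2],0.36,1],[[0,0,-1.2],0.42,1],[[0,0,-1.2],0.48,1],[[0,0,-1.2],0.54,1],[[0,0,-1.2],0.60,1],[[0,0,-1.2],0.66,1],[[0,0,-1.2],0.71,1],[[0,0,-1.2],0.75,1],[[0,0,-1.2],0.78,1],[[0,0,-1.2],0.785,1],[[0,0,-1.2],0.785,1],[[0,0,-1.2],0.785,1]]' 50
python3 - <<'E'
from h import *
go(.5830,.0808,.10,38.7); print(status.sense()["torque"])
im,d,K,M=grab("wrist"); save("w6.png",im); W=cloud(d,K,M)
r=np.hypot(W[:,:,0]-.5825,W[:,:,1]-.081)
F=W[(r<.05)&(W[:,:,2]>.09)&(W[:,:,2]<.101)]; print("flange z",np.percentile(F[:,2],[10,50,90]),cv2.minEnclosingCircle((F[:,:2]*1000).astype(np.float32)))
G=W[(r<.04)&(W[:,:,2]>.121)&(W[:,:,2]<.13)]; print("wing",len(G),np.median(G[:,2]) if len(G) else "",cv2.minAreaRect((G[:,:2]*1000).astype(np.float32)) if len(G)>3 else "")
E
```

```text
time: 22.08
position: [0.5832, 0.0801, 0.1001]
ee_rot: [[-0.625, 0.78, 0.002], [0.78, 0.625, -0.001], [-0.002, 0.001, -1.0]]
contact_force: [-0.6, -2.3, 5.5]
opening: 0.156
grip_force: 50.0
shift [0.6 0.3 0.1] turn 0.0 alt -3.141 j6 -34.2 pos [0.5832 0.0801 0.1001] ydir 38.72 F [-0.6 -2.3  5.5] open 0.156 grip 50.0 t 22.0833
[-0.40310891  0.4000941   0.05232298]
flange z [0.09465307 0.09564897 0.09649054] ((582.6551513671875, 81.00275421142578), 31.988723754882812)
wing 3006 0.12445973314967303 ((580.1932983398438, 80.04672241210938), (31.12403106689453, 55.27788162231445), 23.755931854248047)
```

View pics/w6.png

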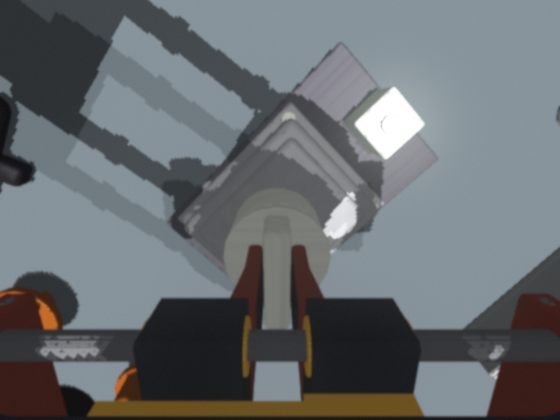

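The flange is at (277,240), level on the neck and centred, with the wing still straight between the fingers and turned 45° to the jig. Last, I'll check the mallet and hand in.

```bash
python3 - <<'E'
from h import *
im,d,K,M=grab("top"); W=cloud(d,K,M); hsv=cv2.cvtColor(im,cv2.COLOR_RGB2HSV); wood=cv2.inRange(hsv,(10,60,120),(30,255,255)); b=np.zeros_like(wood); b[200:300,130:190]=255
P=W[(wood&b)>0]; print(np.nanmedian(P,0)); a=P[P[:,0]<.41]; c=P[P[:,0]>.47]; print(np.nanpercentile(a[:,2],75),np.nanpercentile(c[:,2],75))
for i in range(4): eyes.get_image("wrist")
go(.5830,.0808,.10,38.7)
if abs(np.nanmedian(P[:,2])-.048)<.006: print(job.job_done())
E
```

```text
[0.44638786 0.33218756 0.04756074]
0.0491783620148038 0.049354112332841926
shift [0.7 0.3 0.1] turn 0.0 alt -3.141 j6 -34.2 pos [0.5832 0.0801 0.1001] ydir 38.72 F [-2.  -2.   5.5] open 0.153 grip 50.0 t 22.3833
the job is handed in; nothing more can be done
None
```

I handed the job in at about 22 s; no verdict came back. By my last measurements the pin is home (54 mm), the mallet stands on the bench clear of the jig, and the cap is seated, turned about 45° clockwise and still gripped at 50 N.

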